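# Find the right gap with a feeler gauge

### The arm

A 7-joint arm with a two-finger parallel gripper is mounted at the origin on a cart in front of the work surface, level with it; the furniture and walls round the work are solid. World frame = base frame: x ahead of the robot, y to its left, z up, the work surface at z = 0. Lengths are in m, angles in rad, forces in N, time in s.
With the tool pointing down it reaches from about 0.4 to 0.875 m from the base axis. Payload 19.3 kg.
Tool frame: the origin (TCP) lies at the very end of the fingers, on their centre line; the grasp point (between the pads) lies 19 mm behind it; z points along the fingers, y is the line along which they close (so a half turn about z gives the same grasp; the last joint's range is limited). The gripper opens to 85 mm and grips with 20 to 120 N. Pads are 22 mm wide; open, the fingers measure 114 mm over their backs; the gripper's body (76 mm by 85 mm) begins 54 mm behind the grasp point. The pads swing forward as they close: fully open they stand 13 mm farther back than shut.
Start: joints at [1.144, 0.521, -0.036, 1.599, 0.021, 1.021, -0.113], TCP at [0.218, -0.586, 0.231] pointing down, gripper open.
Joint ranges: [-2.91, 2.91], [-0.3, 2.13], [-1.5, 1.42], [0.17, 2.43], [-1.26, 4.41], [0.16, 1.93], [-2.52, 2.52]. Speed limits (rad/s): [1.89, 1.89, 2.39, 2.39, 3.01, 3.01, 3.01].

### API

Orientations are given as [roll, pitch, yaw] about the fixed x, y, z axes, in that order (R = Rz(yaw) Ry(pitch) Rx(roll)).
In Python, from workcell import bot gives the robot as it stands.
- The arm moves only by the tool carry_out, never from a script. Its argument "rows" is a list that holds one entry, the list of rows, each a list of 4 numbers: the shift along the tool's x, y, z in m, then the turn about the tool's z in degrees. In form: [[[x, y, z, twist], ...]]. A call has 1 to 12 rows; each row is the pose to reach, as a shift and turn from the pose commanded when the call began, along the tool's axes at that moment; what a row does not reach only later rows make up. A row lasts 1/12 s, in which the tool goes at most 41.7 mm and 7.16 degrees, less where a joint would pass 70% of its speed; a pose out of reach is approached as far as the arm can. A call with a gripper value outside its range is refused whole. "grip" is the finger opening in m, from 0 to 0.0854, set as the call begins (left out, the last holds). The fingers move at their own pace and stop on an object; "grip_force" is the grip in N (left out, the last holds). Time passes only in rows, so rows that repeat a pose let the fingers close. It gives the time, the measured TCP pose, the force, the opening and the grip force at its end, in the units of the state.
- bot.observe(): the state, without advancing time (a new reading comes with each control period).
- bot.grab_frame(name): name is "side" or "top"; returns a dict with "pixels" (420x560x3 uint8, red, green, blue), "K" (3x3 intrinsics, pixels), "pose" (4x4, takes a point from camera to world coordinates). Camera axes: x right, y down, z forward; pixel columns grow to the right and rows downward; lengths in m; the calibration is good to about 2 mm. A picture is of the moment at which its call begins. There is no depth.
- bot.job_done(): hands the job in; it is judged then, once.
Trained networks look in a picture, given as the dict that the camera call returned (one of the last four; its "shot" number tells which), for a name from the list of things; names that differ only in an ending like _2 or _b are one class to them, and where a whole thing is asked for, a point or a joint stands for the part that bears it (a point fixed in the world has none). Each returns a list of dicts, best first, with "conf" (0 to 1); they miss things now and then, are a little off and sometimes report something else, mostly with a low value. They report only what shows in the picture. A call takes as long as a camera call. They do not tell look-alikes from the thing itself.
- bot.look_for(picture, label): "position" ([column, row] in pixels, amid what is visible of it).
- bot.regions_of(picture, label): "region" (420x560 bool, what is visible of it) and "position" ([column, row] in pixels, amid what is visible of it).
- bot.spot_point(picture, label): "position" ([column, row] in pixels: a listed point, or the origin of a listed thing).
The state is a dict: "clock": time; "qpos": joint angles; "qd": joint speeds; "joint_efforts": joint torques, N m; "position": TCP position; "tool_rot": TCP orientation; "force": force on the tool from outside, world axes, zero at the start; "moment": the same for the moment, N m; "grip_width": finger opening in m; "finger_force": force on a finger pad.
Only numpy, scipy, OpenCV 4.12 (cv2) and the standard library are available. Lean on these libraries where they do the work, as an engineer would, in place of code of your own. Each camera call takes 0.05 s, during which the arm holds its last target. There are 200 camera calls.

### The job

One of the three blue hold-down heads on the steel plate is set to the orange-handled feeler gauge: in that one the blade goes in with a light spring drag, in one it goes in loosely, and one will not take it. Pick up the gauge, try the heads gently by feel (never force the blade into a head or press it hard on the plate), and leave the gauge in the right head, blade fully home with its shoulder up against the head, lying flat and let go. Do not disturb the bearing, the bushing or the yellow cap.

Things in the scene. Friction and masses are not known exactly. Their poses are not given: they have to be found in the camera images.
- gauge_grip (a point): centre of the feeler gauge's upright orange grip fin, 36 long (x) x 14 thick (y) x 42 mm high, standing from 5 to 47 mm above the gauge's underside; this point is 26 mm above the underside. x points along the blade to its tip, y across the fin, z up. The gauge starts flat on the bench, roughly pointing away from the robot.
- gauge_shoulder (a point): middle of the front face of the gauge's orange shoulder (36 wide, 18 high, 8 mm thick), 3 mm above the underside and 39 mm ahead (+x) of gauge_grip; same axes. The blade runs on 44 mm past this face.
- gauge: the loose feeler gauge, 0.1 to 0.16 kg: steel strip 18 wide, 6 mm thick, 101 mm long, flat underside; the last 13 mm of the blade slope on top down to 1.6 mm. Origin on the underside, below the front face of the shoulder: 39 mm ahead of and 26 mm below gauge_grip.
- fixture_plate: flat bright steel plate fixed on the bench, 120 (x) x 290 (y) x 12 mm; origin at the centre of its underside. It carries the three heads, whose fronts lie 10 mm behind (+x) its middle and are parallel to its long side; free flat space, 70 mm deep, in front of them
- head_a: one of three look-alike hold-down heads: blue housing 52 deep x 44 wide x 34 mm high (brass screw on top to 43 mm). Origin: on the front face, bottom middle of its mouth, level with the plate's top (12 mm above the bench). x points into the mouth, z up. Mouth 26 wide, 10 mm high; its floor is the plate. Inside, unseen, 10 to 40 mm past the mouth, hangs a steel shoe with round noses.
- head_b: head like head_a, same frame. Any head may be any of three kinds, changed each start, not visible. LOOSE: the shoe hangs clear, no drag. TIGHT: rigid low shoe, the blade stops dead 9 to 17 mm past the mouth; 10 N of push is enough to know.
- head_c: head like head_a, same frame. Third kind, RIGHT: a spring shoe 3 mm above the floor lifts and bears down on the blade with about 5 to 7 N; the blade slides all the way in with a push of about 2 to 8 N, and the downward load is felt.
- bearing: bystander: ball bearing lying flat, 52 mm across, 15 mm high; origin at the centre of its underside
- bushing: bystander: brass-coloured bushing standing, 36 mm across, 30 mm high; origin at the centre of its underside
- yellow_cap: bystander: round yellow cap, 60 mm across, 30 mm high; origin at the centre of its underside
Mind the look-alikes: they are no part of the job. What is shaped like the gauge but purple is not meant.

How it is judged:
By the outcome, as a careful person would: the job done as asked, in the order asked, and still so for the second after the job is handed in, with the robot touching nothing.
It also fails if it takes over 58 s, if anything falls off the work surface, if the arm or the gripper's body presses on something with over 40 N, if the wrist force passes 120 N, or if a joint passes its speed limit or range.

## Working session

There is one attempt and no reset: what is moved stays moved. The work goes in short steps, Python scripts to look and compute and a tool call to move; the robot and the scene stay as the last step left them, time stands still between calls to the robot, and variables do not carry over. Pictures are saved under pics/ and viewed, at most 10 in all, crops included, and the job is handed in when it is done.

Besides the shell and the picture viewer there is one more tool, called after "Emit:" in YAML: its name, and indented under it one key for each argument. carry_out: Moves the arm, as the interface text tells. Its arguments: {"type":"object","properties":{"rows":{"type":"array","items":{"type":"array","items":{"type":"array","items":{"type":"number"}}}},"grip":{"type":"number"},"grip_force":{"type":"number"}},"required":["rows"]}

```bash
mkdir -p pics
cat > h.py <<'E'
import numpy as np, cv2
from workcell import bot
def ray(f,p):
    d=f["pose"][:3,:3]@np.linalg.solve(f["K"],[p[0],p[1],1.]); return f["pose"][:3,3],d
def atz(f,p,z):
    o,d=ray(f,p); return o+d*(z-o[2])/d[2]
def tri(fs,ps):
    A=np.zeros((3,3));b=np.zeros(3)
    for f,p in zip(fs,ps):
        o,d=ray(f,p); d=d/np.linalg.norm(d); M=np.eye(3)-np.outer(d,d); A+=M;b+=M@o
    return np.linalg.solve(A,b)
def proj(f,X):
    T=np.linalg.inv(f["pose"]); c=T[:3,:3]@np.array(X)+T[:3,3]; u=f["K"]@c; return u[:2]/u[2]
def save(f,n): cv2.imwrite("pics/"+n,f["pixels"][:,:,::-1])
E
python3 - <<'E'
from h import *
np.set_printoptions(precision=3,suppress=True)
s=bot.observe(); print({k:np.round(v,3) for k,v in s.items()})
F={n:bot.grab_frame(n) for n in("side","top")}
for n,f in F.items():
    save(f,n+"0.png"); print(n,f["pose"][:3,3],f["pose"][:3,2])
    for l in("gauge_grip","gauge_shoulder","gauge","fixture_plate","head_a","bearing","bushing","yellow_cap"):
        print(n,l,[(np.round(d["position"]).astype(int).tolist(),round(d["conf"],2)) for d in bot.spot_point(f,l)])
im=np.hstack([F["side"]["pixels"],F["top"]["pixels"]])[:,:,::-1]
E
```

```text
{'clock': np.float64(0.0), 'qpos': array([ 1.144,  0.522, -0.036,  1.6  ,  0.021,  1.021, -0.113]), 'qd': array([ 0.001, -0.001,  0.001, -0.   ,  0.001, -0.001, -0.001]), 'joint_efforts': array([  0.002, -92.709,   1.981, -36.991,   0.018,   0.008,  -0.   ]), 'position': array([ 0.218, -0.585,  0.231]), 'tool_rot': array([-3.14 ,  0.   ,  0.357]), 'force': array([-0.745,  0.419, -0.094]), 'moment': array([0.007, 0.019, 0.031]), 'finger_force': np.float64(0.0), 'grip_width': np.float64(0.085)}
side [0.113 0.668 0.829] [ 0.341 -0.662 -0.667]
side gauge_grip [([272, 278], 0.87), ([329, 223], 0.79), ([318, 195], 0.67), ([264, 178], 0.24)]
side gauge_shoulder [([313, 227], 0.86), ([301, 196], 0.83), ([290, 290], 0.76)]
side gauge [([306, 196], 0.67), ([285, 288], 0.67), ([311, 230], 0.56)]
side fixture_plate [([225, 251], 0.62)]
side head_a [([221, 248], 0.87), ([208, 273], 0.81), ([231, 226], 0.66)]
side bearing [([222, 251], 0.58), ([262, 180], 0.48)]
side bushing [([326, 261], 0.78), ([316, 194], 0.46)]
side yellow_cap [([371, 181], 0.65)]
top [ 0.334 -0.12   0.996] [ 0.189  0.011 -0.982]
top gauge_grip [([216, 235], 0.87), ([354, 222], 0.8), ([314, 254], 0.65)]
top gauge_shoulder [([215, 254], 0.77), ([355, 207], 0.75), ([307, 239], 0.65)]
top gauge [([354, 206], 0.95), ([234, 175], 0.65), ([310, 239], 0.63), ([219, 254], 0.62)]
top fixture_plate [([233, 176], 0.66)]
top head_a [([197, 176], 0.66), ([228, 170], 0.55)]
top bearing [([358, 148], 0.78)]
top bushing [([266, 268], 0.67)]
top yellow_cap [([425, 270], 0.95), ([194, 175], 0.72)]
```

View pics/top0.png

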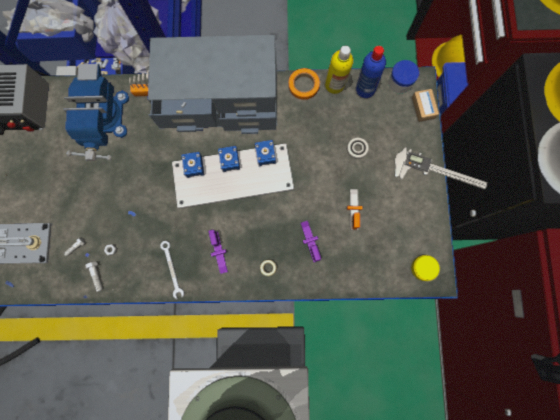

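View pics/side0.png

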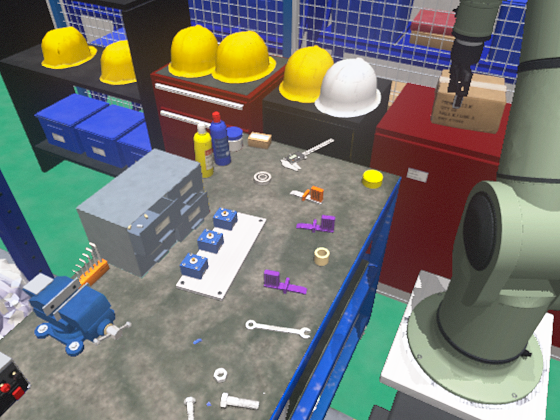

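The orange gauge is at top (354,210) and side (315,195). The look-alikes are the purple ones at top (310,240) and (218,250), side (316,225) and (285,283). I choose the orange one and will check it in one crop while measuring.

Run:
```python
from h import *
np.set_printoptions(precision=4,suppress=True)
fs=bot.grab_frame("side");ft=bot.grab_frame("top")
a=cv2.resize(ft["pixels"][140:240,320:400],None,fx=5,fy=5,interpolation=cv2.INTER_CUBIC)
b=cv2.resize(fs["pixels"][170:270,170:250],None,fx=5,fy=5,interpolation=cv2.INTER_CUBIC)
h=cv2.resize(ft["pixels"][135:210,165:300],None,fx=5,fy=5,interpolation=cv2.INTER_CUBIC)
W=np.zeros((600,800,3),np.uint8); 
W[:500,:400]=a; W[:500,400:800]=b
cv2.imwrite("pics/crop1.png",W[:,:,::-1]); cv2.imwrite("pics/crop2.png",h[:,:,::-1])
for l in("gauge_grip","gauge_shoulder"):
    P=[min(bot.spot_point(f,l),key=lambda d:np.hypot(*(np.array(d["position"])-c)))["position"] for f,c in((fs,(312,195)),(ft,(354,214)))]
    z=.026 if l=="gauge_grip" else .003
    print(l,P,tri([fs,ft],P),atz(ft,P[1],z),atz(fs,P[0],z))
# blob of gauge in hsv orange, top
for n,f,(x0,y0,x1,y1) in(("top",ft,(335,185,375,235)),("side",fs,(285,180,330,206))):
    hsv=cv2.cvtColor(f["pixels"],cv2.COLOR_RGB2HSV)
    m=(hsv[...,0]>4)&(hsv[...,0]<18)&(hsv[...,1]>170)&(hsv[...,2]>110); q=np.zeros_like(m);q[y0:y1,x0:x1]=m[y0:y1,x0:x1]
    ys,xs=np.nonzero(q); print(n,len(xs),xs.mean(),ys.mean(),xs.min(),xs.max(),ys.min(),ys.max())
for l in("head_a","fixture_plate","bearing"):
  for n,f in(("side",fs),("top",ft)):
    for d in bot.spot_point(f,l): print(l,n,np.round(d["position"],1),round(d["conf"],2),atz(f,d["position"],.012))
for d in bot.regions_of(ft,"fixture_plate")[:1]:
    c,_=cv2.findContours(d["region"].astype(np.uint8),0,2); r=cv2.boxPoints(cv2.minAreaRect(max(c,key=cv2.contourArea)))
    print(r,[atz(ft,p,.012) for p in r])
```

```text
gauge_grip [[318.7, 195.4], [356.2, 220.2]] [ 0.483  -0.2856  0.0186] [ 0.4847 -0.2836  0.026 ] [ 0.4767 -0.2774  0.026 ]
gauge_shoulder [[300.4, 193.8], [354.2, 207.9]] [ 0.5259 -0.2807  0.0095] [ 0.5189 -0.2842  0.003 ] [ 0.5378 -0.2867  0.003 ]
top 129 355.7751937984496 215.96124031007753 347 361 206 227
side 105 314.1904761904762 193.52380952380952 303 322 186 201
head_a side [231.8 224.5] 0.87 [ 0.64  -0.072  0.012]
head_a side [219.1 249.8] 0.83 [0.6183 0.0237 0.012 ]
head_a side [206.6 270.1] 0.8 [0.6075 0.0954 0.012 ]
head_a top [195.1 173.9] 0.93 [0.612  0.1074 0.012 ]
head_a top [268.6 165.2] 0.79 [ 0.6301 -0.0758  0.012 ]
head_a top [228.1 171.7] 0.77 [0.6157 0.0252 0.012 ]
head_a top [358.  150.6] 0.58 [ 0.6627 -0.2998  0.012 ]
fixture_plate side [223.4 251.1] 0.55 [0.6061 0.0226 0.012 ]
fixture_plate top [234.  175.2] 0.83 [0.6064 0.0105 0.012 ]
bearing side [259.9 181.6] 0.55 [ 0.6663 -0.2738  0.012 ]
bearing top [360.2 148.6] 0.65 [ 0.6678 -0.3056  0.012 ]
[[168.5676 161.4054]
 [285.973  141.8378]
 [293.9189 189.5135]
 [176.5135 209.0811]] [array([0.646 , 0.1748, 0.012 ]), array([ 0.6901, -0.1203,  0.012 ]), array([ 0.5665, -0.1373,  0.012 ]), array([0.524 , 0.1512, 0.012 ])]
```

View pics/crop1.png

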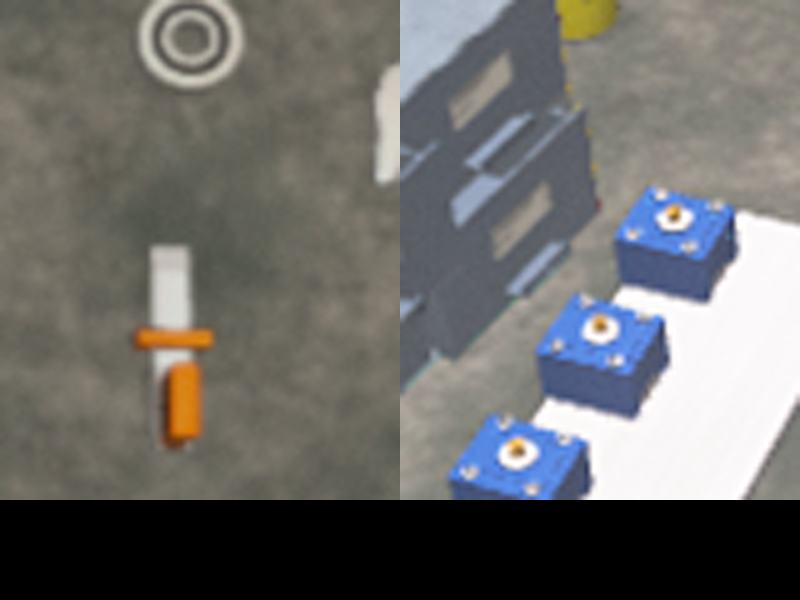

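View pics/crop2.png

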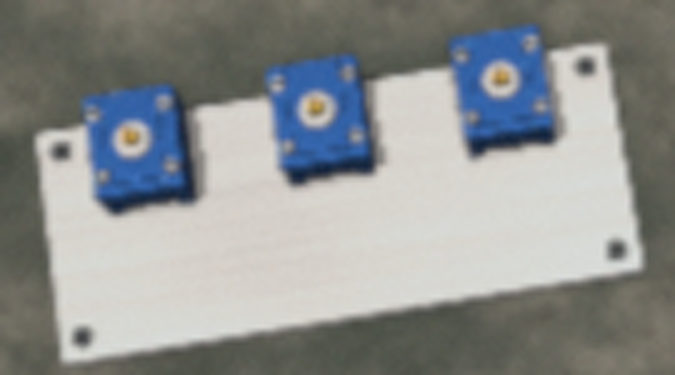

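The crop confirms the orange-finned gauge: shoulder at top (354.8,207.6), tip (354,189), fin top (356.6,220). The plate and three heads are clear. Next I compute the poses from the crop features.

Run:
```python
from h import *
from scipy.optimize import least_squares
np.set_printoptions(precision=4,suppress=True)
fs=bot.grab_frame("side");ft=bot.grab_frame("top")
R2=lambda a:np.array([[np.cos(a),-np.sin(a)],[np.sin(a),np.cos(a)]])
c=np.array([[37,133],[605,43],[642,270],[62,360]])/5+[165,135]
loc=np.array([[.06,.145],[.06,-.145],[-.06,-.145],[-.06,.145]])
W=np.array([atz(ft,p,.012)[:2] for p in c])
r=least_squares(lambda v:(v[:2]+loc@R2(v[2]).T-W).ravel(),[.6,.01,-.15])
print("plate",r.x,np.degrees(r.x[2]),r.fun*1e3)
st=np.array([[131,137],[316,106],[500,76]])/5+[165,135]; ss=np.array([[193.4,260],[210,235],[225,212.6]])
for p,q in zip(st,ss):
    X=tri([ft,fs],[p,q]); Y=atz(ft,p,.053); print("screw",X,Y,"in plate:",R2(r.x[2]).T@(Y[:2]-r.x[:2]))
# gauge: fit pose from top silhouette points (full-res crop /5)
g=np.array([[152,247],[189,247],[135,330],[135,347],[213,330],[213,347]])/5+[320,140]
L=np.array([[44,9,1.6],[44,-9,1.6],[0,18,18],[-8,18,18],[0,-18,18],[-8,-18,18]])/1e3
f2=np.array([[183,363],[183,438]])/5+[320,140]; L2=np.array([[-21,0,47],[-57,0,47]])/1e3
g=np.vstack([g,f2]);L=np.vstack([L,L2])
def res(v): 
    P=np.c_[v[:2]+L[:,:2]@R2(v[2]).T,L[:,2]]
    return np.concatenate([proj(ft,x)-q for x,q in zip(P,g)])
k=least_squares(res,[.52,-.28,0]); print("gauge",k.x,np.degrees(k.x[2]),k.fun.round(1))
v=k.x; G=v[:2]+R2(v[2])@[-.039,0]; print("grip",G, "side proj grip",proj(fs,[*G,.026]),"shoulder",proj(fs,[*v[:2],.003]))
print(bot.observe()["tool_rot"])
```

```text
plate [0.6069 0.0145 0.1372] 7.859880798760747 [ 1.2814  1.2256  0.6987 -0.679  -0.5346 -1.3293 -1.4456  0.7827]
screw [0.6307 0.109  0.0489] [0.6292 0.1079 0.053 ] in plate: [0.0348 0.0895]
screw [0.6439 0.0197 0.049 ] [0.6426 0.0191 0.053 ] in plate: [ 0.0359 -0.0003]
screw [ 0.6564 -0.0693  0.0498] [ 0.6555 -0.0695  0.053 ] in plate: [ 0.0366 -0.0898]
gauge [ 0.5209 -0.2836 -0.0585] -3.3510893589578368 [-0.1  0.3 -0.2  0.5  0.4 -0.3  0.4 -0.5 -0.3  0.2 -0.3  0.1  0.1 -0.2
  0.1  0. ]
grip [ 0.482  -0.2813] side proj grip [317.5517 194.117 ] shoulder [305.1829 196.0597]
[-3.1416  0.      0.3567]
```

Poses agree: heads sit at plate y = +90, 0 and −90 mm with fronts at x = +10, and the gauge grip is at (0.482,−0.281) with yaw −3.35°. Moving above the grip.

Emit:
carry_out:
  rows:
    - [[0.353,-0.193,0.11,23.8],[0.353,-0.193,0.11,23.8],[0.353,-0.193,0.11,23.8],[0.353,-0.193,0.11,23.8],[0.353,-0.193,0.11,23.8],[0.353,-0.193,0.11,23.8],[0.353,-0.193,0.11,23.8],[0.353,-0.193,0.11,23.8],[0.353,-0.193,0.11,23.8],[0.353,-0.193,0.11,23.8],[0.353,-0.193,0.11,23.8],[0.353,-0.193,0.11,23.8]]
  grip: 0.05

```text
clock: 2.65
position: [0.483, -0.279, 0.1206]
tool_rot: [-3.141, 0.001, -0.054]
force: [-1.0, -1.1, -0.4]
grip_width: 0.05
finger_force: 0.0
```

```bash
cat >> h.py <<'E'
from scipy.spatial.transform import Rotation as Ro
def to(x,y,z,yaw):
    s=bot.observe(); R=Ro.from_euler("xyz",s["tool_rot"]).as_matrix()
    d=R.T@(np.array([x,y,z])-s["position"]); tw=np.degrees(np.arctan2(R[1,0],R[0,0])-yaw)
    print("t",round(float(s["clock"]),2),"at",s["position"].round(4),s["tool_rot"].round(4),"F",np.round(s["force"],1),"w",round(float(s["grip_width"]),4),"shift",d.round(4),"tw",round(tw,2))
E
python3 -c "
from h import *
to(.482,-.2813,.013,-.0585)"
```

```text
t 2.65 at [ 0.483  -0.279   0.1206] [-3.1405e+00  6.0000e-04 -5.4100e-02] F [-1.  -1.1 -0.4] w 0.05 shift [-0.0008  0.0024  0.1076] tw 0.25
```

Emit:
carry_out:
  rows:
    - [[0,0,0.04,0],[0,0,0.08,0],[0,0,0.1,0],[0,0,0.108,0],[0,0,0.108,0],[0,0,0.108,0]]

```text
clock: 3.15
position: [0.4817, -0.2825, 0.0143]
tool_rot: [3.141, -0.001, -0.06]
force: [0.2, -0.4, -0.4]
grip_width: 0.0501
finger_force: 0.0
```

Emit:
carry_out:
  rows:
    - [[0,0,0,0],[0,0,0,0],[0,0,0,0],[0,0,0,0],[0,0,0,0],[0,0,0,0],[0,0,0,0],[0,0,0,0]]
  grip: 0.0
  grip_force: 40

```text
clock: 3.82
position: [0.4822, -0.2819, 0.0146]
tool_rot: [3.141, -0.002, -0.059]
force: [-1.9, 0.2, 11.4]
grip_width: 0.0132
finger_force: 39.0
```

Emit:
carry_out:
  rows:
    - [[0,0,-0.01,0],[0,0,-0.04,0],[0,0,-0.08,0],[0,0,-0.08,0],[0,0,-0.08,0]]

```text
clock: 4.23
position: [0.4828, -0.2822, 0.0961]
tool_rot: [3.14, -0.004, -0.059]
force: [0.2, 0.4, -2.4]
grip_width: 0.0133
finger_force: 39.4
```

Run:
```python
from h import *
np.set_printoptions(precision=4,suppress=True)
ft=bot.grab_frame("top");fs=bot.grab_frame("side")
a=cv2.resize(ft["pixels"][150:250,310:410],None,fx=4,fy=4,interpolation=cv2.INTER_CUBIC)
b=cv2.resize(fs["pixels"][120:220,260:360],None,fx=4,fy=4,interpolation=cv2.INTER_CUBIC)
cv2.imwrite("pics/lift.png",np.hstack([a,b])[:,:,::-1])
s=bot.observe();R=Ro.from_euler("xyz",s["tool_rot"]).as_matrix()
for n,l in(("tip",[.083,0,.0146-.0008]),("shoulder-top",[.035,0,-.0034]),("grip",[0,0,-.0114])):
    X=s["position"]+R@np.array(l); print(n,X,"top",(proj(ft,X)-[310,150])*4,"side",(proj(fs,X)-[260,120])*4)
pl=np.array([.6069,.0145]);a=.1372;e=np.array([np.cos(a),np.sin(a)]);n=np.array([-e[1],e[0]])
for y in(-.09,0,.09):
    g=pl+e*(.010-.044-.039-.012)+n*y; print(y,g); to(g[0],g[1],.0946,a)
```

```text
tip [ 0.5644 -0.2863  0.0798] top [197.0443 128.5972] side [130.809  199.9586]
shoulder-top [ 0.5165 -0.2834  0.097 ] top [201.8556 204.5094] side [191.5755 200.2148]
grip [ 0.4815 -0.2814  0.105 ] top [204.1108 264.0145] side [237.3337 205.8597]
-0.09 [ 0.535  -0.0863]
t 4.33 at [ 0.4815 -0.2814  0.0936] [ 3.1415 -0.0003 -0.0585] F [-0.1 -0.  -1.7] w 0.0135 shift [ 0.042  -0.1979 -0.001 ] tw -11.21
0 [0.5227 0.0029]
t 4.33 at [ 0.4815 -0.2814  0.0936] [ 3.1415 -0.0003 -0.0585] F [-0.1 -0.  -1.7] w 0.0135 shift [ 0.0245 -0.2862 -0.0011] tw -11.21
0.09 [0.5104 0.092 ]
t 4.33 at [ 0.4815 -0.2814  0.0936] [ 3.1415 -0.0003 -0.0585] F [-0.1 -0.  -1.7] w 0.0135 shift [ 0.007  -0.3745 -0.0011] tw -11.21
```

View pics/lift.png

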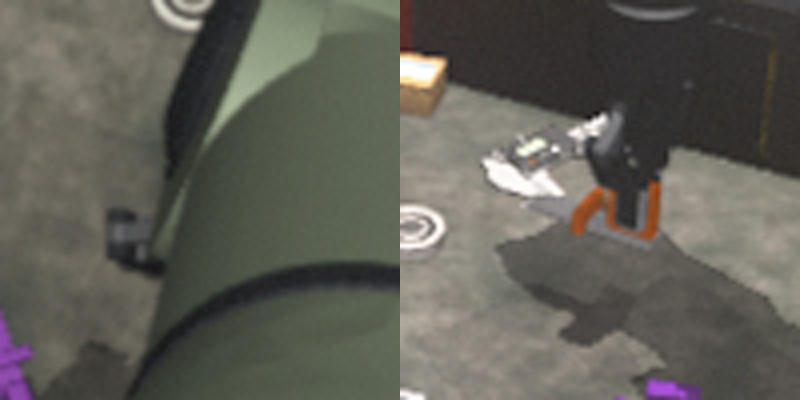

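Emit:
carry_out:
  rows:
    - [[0.042,-0.198,0,-11.2],[0.042,-0.198,0,-11.2],[0.042,-0.198,0,-11.2],[0.042,-0.198,0,-11.2],[0.042,-0.198,0,-11.2],[0.042,-0.198,0,-11.2],[0.042,-0.198,0,-11.2],[0.042,-0.198,0,-11.2],[0.042,-0.198,0,-11.2]]

```text
clock: 5.08
position: [0.5345, -0.0876, 0.0928]
tool_rot: [3.141, 0.001, 0.135]
force: [-0.6, -0.7, -1.2]
grip_width: 0.0134
finger_force: 39.6
```

```bash
python3 -c "
from h import *
to(.535,-.0863,.029,.1372)"
```

```text
t 5.08 at [ 0.5345 -0.0876  0.0928] [3.1413e+00 1.2000e-03 1.3530e-01] F [-0.6 -0.7 -1.2] w 0.0134 shift [ 0.0007 -0.0012  0.0638] tw -0.11
```

Emit:
carry_out:
  rows:
    - [[0,0,0.03,0],[0,0,0.055,0],[0,0,0.063,0],[0,0,0.063,0],[0,0,0.063,0],[0,0,0.063,0]]

```text
clock: 5.58
position: [0.5357, -0.0869, 0.0314]
tool_rot: [3.141, -0.001, 0.136]
force: [-0.4, -0.1, -1.0]
grip_width: 0.0134
finger_force: 39.7
```

Run:
```python
from h import *
fs=bot.grab_frame("side");ft=bot.grab_frame("top")
cv2.imwrite("pics/stage.png",np.hstack([cv2.resize(f["pixels"][y:y+80,x:x+80],(400,400),interpolation=cv2.INTER_CUBIC) for f,x,y in((fs,210,180),(ft,245,130))])[:,:,::-1])
to(.535,-.0863,.027,.1372)
```

```text
t 5.68 at [ 0.5358 -0.0866  0.0315] [ 3.1412e+00 -1.6000e-03  1.3650e-01] F [ 0.6  0.6 -0.8] w 0.0133 shift [-0.0008 -0.0004  0.0045] tw -0.04
```

View pics/stage.png

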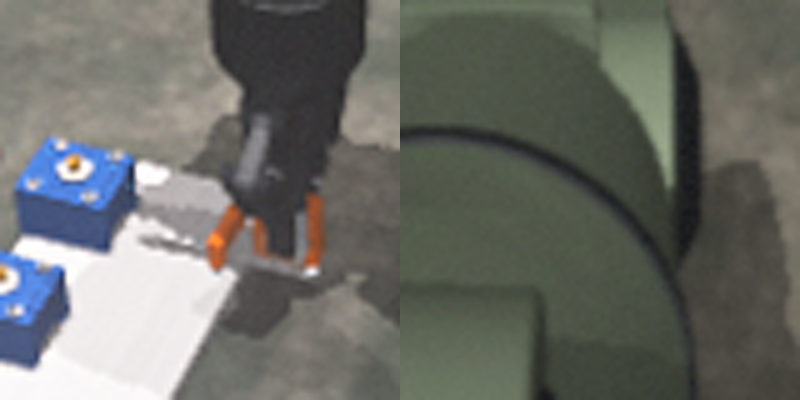

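The gauge is level over the plate, with its tip (side crop ~(140,240)) just ahead of the right head's mouth. Next is a creep down to light contact.

Emit:
carry_out:
  rows:
    - [[0,0,0.002,0],[0,0,0.004,0],[0,0,0.004,0],[0,0,0.004,0]]

```text
clock: 6.02
position: [0.5354, -0.0863, 0.0265]
tool_rot: [3.141, -0.001, 0.137]
force: [0.6, 0.4, 2.2]
grip_width: 0.0134
finger_force: 40.1
```

Emit:
carry_out:
  rows:
    - [[0,0,0.0005,0],[0,0,0.0005,0],[0,0,0.0005,0]]

```text
clock: 6.27
position: [0.5354, -0.0863, 0.0262]
tool_rot: [3.141, -0.0, 0.137]
force: [-1.3, -0.1, 7.9]
grip_width: 0.0133
finger_force: 41.2
```

Emit:
carry_out:
  rows:
    - [[0,0,0.0005,0],[0,0,0.0005,0],[0,0,0.0005,0]]

```text
clock: 6.52
position: [0.5354, -0.0864, 0.0258]
tool_rot: [3.141, -0.0, 0.137]
force: [-2.9, -1.4, 10.0]
grip_width: 0.0134
finger_force: 41.7
```

Emit:
carry_out:
  rows:
    - [[0,0,-0.0012,0],[0,0,-0.0012,0],[0.006,0,-0.0012,0],[0.012,0,-0.0012,0],[0.017,0,-0.0012,0],[0.017,0,-0.0012,0],[0.017,0,-0.0012,0]]

```text
clock: 7.1
position: [0.5522, -0.0839, 0.0263]
tool_rot: [-3.142, 0.0, 0.137]
force: [0.1, -0.4, -0.9]
grip_width: 0.0135
finger_force: 40.0
```

Emit:
carry_out:
  rows:
    - [[0.001,0,0,0],[0.002,0,0,0],[0.003,0,0,0],[0.003,0,0,0]]

```text
clock: 7.43
position: [0.5552, -0.0835, 0.0265]
tool_rot: [-3.142, -0.0, 0.137]
force: [-1.0, -0.2, -1.6]
grip_width: 0.0137
finger_force: 40.0
```

Emit:
carry_out:
  rows:
    - [[0.001,0,0,0],[0.002,0,0,0],[0.003,0,0,0],[0.003,0,0,0]]

```text
clock: 7.77
position: [0.5582, -0.0831, 0.0265]
tool_rot: [-3.142, -0.0, 0.137]
force: [-0.2, -0.5, -0.7]
grip_width: 0.0135
finger_force: 40.0
```

Emit:
carry_out:
  rows:
    - [[0.001,0,0,0],[0.002,0,0,0],[0.003,0,0,0],[0.003,0,0,0]]

```text
clock: 8.1
position: [0.5611, -0.0827, 0.0265]
tool_rot: [-3.142, -0.0, 0.137]
force: [0.4, 0.6, -0.9]
grip_width: 0.0135
finger_force: 40.0
```

Emit:
carry_out:
  rows:
    - [[0.001,0,0,0],[0.002,0,0,0],[0.003,0,0,0],[0.003,0,0,0]]

```text
clock: 8.43
position: [0.5638, -0.0824, 0.0264]
tool_rot: [-3.142, 0.0, 0.137]
force: [-0.8, 0.4, -0.8]
grip_width: 0.0133
finger_force: 40.0
```

Emit:
carry_out:
  rows:
    - [[0.001,0,0,0],[0.002,0,0,0],[0.003,0,0,0],[0.003,0,0,0]]

```text
clock: 8.77
position: [0.5669, -0.082, 0.0265]
tool_rot: [-3.142, 0.0, 0.137]
force: [-3.0, -0.2, 1.4]
grip_width: 0.0134
finger_force: 40.2
```

Emit:
carry_out:
  rows:
    - [[0.001,0,0,0],[0.002,0,0,0],[0.002,0,0,0]]

```text
clock: 9.02
position: [0.5687, -0.0818, 0.0265]
tool_rot: [-3.142, 0.001, 0.137]
force: [-4.8, 0.1, 2.1]
grip_width: 0.0134
finger_force: 40.3
```

Emit:
carry_out:
  rows:
    - [[0.001,0,0,0],[0.002,0,0,0],[0.002,0,0,0]]

```text
clock: 9.27
position: [0.5706, -0.0815, 0.0265]
tool_rot: [-3.142, 0.001, 0.137]
force: [-4.4, -0.9, 2.0]
grip_width: 0.0134
finger_force: 40.3
```

Emit:
carry_out:
  rows:
    - [[0.001,0,0,0],[0.002,0,0,0],[0.003,0,0,0],[0.003,0,0,0]]

```text
clock: 9.6
position: [0.5736, -0.0811, 0.0265]
tool_rot: [3.142, 0.001, 0.137]
force: [-4.4, -1.4, 2.8]
grip_width: 0.0134
finger_force: 40.4
```

Emit:
carry_out:
  rows:
    - [[0.001,0,0,0],[0.002,0,0,0],[0.003,0,0,0],[0.003,0,0,0]]

```text
clock: 9.93
position: [0.577, -0.0806, 0.0265]
tool_rot: [3.142, -0.0, 0.137]
force: [-2.7, -0.7, -0.2]
grip_width: 0.0137
finger_force: 40.0
```

Emit:
carry_out:
  rows:
    - [[0.001,0,0,0],[0.002,0,0,0],[0.003,0,0,0],[0.003,0,0,0]]

```text
clock: 10.27
position: [0.58, -0.0801, 0.0265]
tool_rot: [-3.142, -0.0, 0.137]
force: [-1.4, -0.6, -0.2]
grip_width: 0.0134
finger_force: 39.9
```

Emit:
carry_out:
  rows:
    - [[0.001,0,0,0],[0.002,0,0,0],[0.003,0,0,0],[0.003,0,0,0]]

```text
clock: 10.6
position: [0.583, -0.0797, 0.0265]
tool_rot: [3.142, -0.0, 0.137]
force: [-1.6, -1.2, -0.2]
grip_width: 0.0135
finger_force: 39.9
```

Emit:
carry_out:
  rows:
    - [[0,0,-0.0006,0],[0,0,-0.0012,0],[0,0,-0.0012,0],[0,0,-0.0012,0]]

```text
clock: 10.93
position: [0.583, -0.0796, 0.0277]
tool_rot: [-3.142, -0.001, 0.137]
force: [1.9, -0.0, -6.0]
grip_width: 0.0131
finger_force: 39.1
```

Emit:
carry_out:
  rows:
    - [[0,0,0.0006,0],[0,0,0.0012,0],[0,0,0.0012,0]]

```text
clock: 11.18
position: [0.5827, -0.0798, 0.0266]
tool_rot: [-3.142, -0.0, 0.137]
force: [-2.5, 0.9, 1.6]
grip_width: 0.0137
finger_force: 40.3
```

Ramp drag of about 4.4 N began at the expected depth. A steady 2 N drag followed, and the 1.2 mm lift test felt about 5 N of downward load. All three match RIGHT. Driving home.

Emit:
carry_out:
  rows:
    - [[0.002,0,0,0],[0.004,0,0,0],[0.005,0,0,0],[0.005,0,0,0]]

```text
clock: 11.52
position: [0.5881, -0.0791, 0.0266]
tool_rot: [3.141, -0.0, 0.137]
force: [-1.1, -0.6, 1.0]
grip_width: 0.0135
finger_force: 40.3
```

Emit:
carry_out:
  rows:
    - [[0.0005,0,0,0],[0.001,0,0,0],[0.001,0,0,0]]

```text
clock: 11.77
position: [0.5887, -0.079, 0.0266]
tool_rot: [3.142, -0.0, 0.137]
force: [-3.1, -0.3, 3.9]
grip_width: 0.0138
finger_force: 40.6
```

Emit:
carry_out:
  rows:
    - [[0.0005,0,0,0],[0.001,0,0,0],[0.001,0,0,0]]

```text
clock: 12.02
position: [0.5898, -0.0788, 0.0265]
tool_rot: [3.142, -0.0, 0.137]
force: [-4.0, -0.5, 5.2]
grip_width: 0.0134
finger_force: 40.6
```

Emit:
carry_out:
  rows:
    - [[0.0005,0,0,0],[0.0008,0,0,0],[0.0008,0,0,0]]

```text
clock: 12.27
position: [0.5904, -0.0787, 0.0265]
tool_rot: [-3.142, 0.0, 0.137]
force: [-5.0, -0.8, 5.6]
grip_width: 0.0133
finger_force: 40.9
```

Emit:
carry_out:
  rows:
    - [[0.0005,0,0,0],[0.0005,0,0,0],[0.0005,0,0,0]]

```text
clock: 12.52
position: [0.5905, -0.0788, 0.0265]
tool_rot: [-3.142, 0.001, 0.137]
force: [-7.7, -1.1, 9.0]
grip_width: 0.0133
finger_force: 41.2
```

Emit:
carry_out:
  rows:
    - [[0.0003,0,-0.0002,0],[0.0003,0,-0.0002,0],[0.0003,0,-0.0002,0]]

```text
clock: 12.77
position: [0.5905, -0.0787, 0.0265]
tool_rot: [-3.142, 0.001, 0.137]
force: [-7.4, -1.1, 5.8]
grip_width: 0.0135
finger_force: 40.8
```

Emit:
carry_out:
  rows:
    - [[0,0,0,0],[0,0,0,0],[0,0,0,0],[0,0,0,0],[0,0,0,0],[0,0,0,0]]
  grip: 0.045

```text
clock: 13.27
position: [0.5914, -0.0785, 0.0267]
tool_rot: [-3.142, -0.0, 0.137]
force: [-0.7, -0.3, 0.4]
grip_width: 0.0453
finger_force: 0.0
```

Emit:
carry_out:
  rows:
    - [[0,0,-0.02,0],[0,0,-0.05,0],[0,0,-0.09,0],[0,0,-0.13,0],[-0.04,0,-0.15,0],[-0.08,0,-0.15,0],[-0.12,0,-0.15,0],[-0.12,0,-0.15,0]]

```text
clock: 13.93
position: [0.465, -0.0964, 0.1767]
tool_rot: [-3.142, 0.005, 0.134]
force: [1.4, -0.5, 0.3]
grip_width: 0.0452
finger_force: 0.0
```

Run:
```python
from h import *
fs=bot.grab_frame("side");ft=bot.grab_frame("top")
cv2.imwrite("pics/end.png",np.hstack([cv2.resize(f["pixels"][y:y+80,x:x+80],(400,400),interpolation=cv2.INTER_CUBIC) for f,x,y in((fs,210,180),(ft,235,140))])[:,:,::-1])
a=.1372;e=np.array([np.cos(a),np.sin(a)]);n=np.array([-e[1],e[0]]);p=np.array([.6069,.0145])+e*.010-n*.09
for k,x,y,z in(("shoulder front top",0,.018,.030),("shoulder front top",0,-.018,.030),("fin top",-.039,0,.059),("tail",-.057,0,.018)):
    X=[*(p+e*x+n*y),z]; print(k,(proj(fs,X)-[210,180])*5,(proj(ft,X)-[235,140])*5)
to(.59,-.079,.1,a)
```

```text
shoulder front top [111.60816983 223.87712766] [124.78209276 123.1570726 ]
shoulder front top [138.9168789  181.23891709] [197.47017853 111.79991782]
fin top [190.98120425 177.2352831 ] [170.19676589 177.97803733]
tail [226.16252565 243.27763793] [179.72591581 235.12129027]
t 14.03 at [ 0.4716 -0.0953  0.1773] [ 3.1413e+00 -8.0000e-04  1.3600e-01] F [-0.3  0.8  0.1] w 0.0453 shift [ 1.194e-01 -1.000e-04  7.740e-02] tw -0.07
```

View pics/end.png

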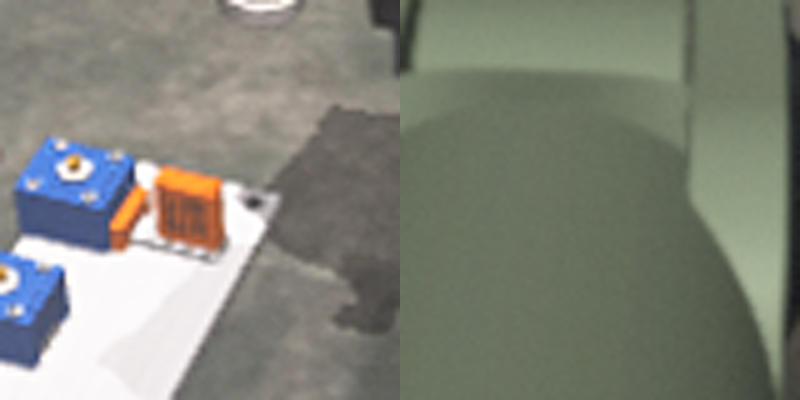

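The gauge lies flat with its shoulder (side crop (120,215)) against the right head's face, matching the predicted position, and the gripper is clear. Handing in.

```bash
python3 -c "
from workcell import bot
print(bot.job_done())"
```

```text
the job is handed in; nothing more can be done
None
```

I left the gauge in the right-hand head (lowest y), fully home, lying flat with its shoulder against the head, and let go at about 14 s. That was the only head I tried: its spring drag and roughly 5 N of downward load matched the RIGHT description, so I did not probe the other two for comparison.

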